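# Set the potter's slope gauge on the lumpy stud

### The arm

A 6-joint arm with a two-finger parallel gripper is mounted at the origin on the work surface. World frame = base frame: x ahead of the robot, y to its left, z up, the work surface at z = 0. Lengths are in mm, angles in rad, forces in N, time in s.
With the tool pointing down it reaches from about 400 to 925 mm from the base axis. Payload 12.5 kg.
Tool frame: the origin (TCP) lies midway between the tips of the shut fingers; the grasp point (between the pads) lies 19 mm behind it; z points along the fingers, y is the line along which they close (so a half turn about z gives the same grasp; the last joint's range is limited). The gripper opens to 95 mm and grips with 3 to 60 N. Pads are 20 mm wide; open, the fingers measure 119 mm over their backs; the gripper's body (75 mm by 180 mm) begins 59 mm behind the grasp point.
Start: joints at [-1.287, 0.491, 1.559, -0, 1.092, -0.106], TCP at [237.526, -578.125, 214.661] pointing down, gripper open.
Joint ranges: [-3.1, 3.1], [-0.84, 2.19], [0.05, 2.79], [-1.13, 4.28], [0.06, 2.93], [-2.69, 2.69]. Speed limits (rad/s): [2.22, 2.22, 2.79, 3.14, 3.14, 3.14].

### API

Orientations are given as [roll, pitch, yaw] about the fixed x, y, z axes, in that order (R = Rz(yaw) Ry(pitch) Rx(roll)).
In Python, from cell import * gives the robot as it stands. The module is installed in compiled form; this text tells all that it offers.
- The arm moves only by the tool arm_command, never from a script. Its arguments are lists of equal length, an entry for each row: "delta_pos": the shift along the world's x, y, z in units of 250 mm (1.0 is 250 mm), a list of three; "delta_rot": the turn, a rotation vector about the world's x, y, z in units of 90 degrees (1.0 is 90 degrees), a list of three; "claw": the closure, from 0 (fully open) to 1 (shut). In form: {"delta_pos": [[tx, ty, tz], ...], "delta_rot": [[wx, wy, wz], ...], "claw": [claw, ...]}. A call has exactly 5 rows; each row is the pose to reach, as a shift and turn from the pose commanded when the call began; what a row does not reach only later rows make up. A row lasts 1/12 s, in which the tool goes at most 41.7 mm and 7.16 degrees, less where a joint would pass 70% of its speed; a pose out of reach is approached as far as the arm can. A call with a number of a shift or a turn outside -1 to 1 is refused whole. A call with a gripper value outside its range is refused whole. The fingers move at their own pace and stop on an object; the grip force is fixed at half the most. Time passes only in rows, so rows that repeat a pose let the fingers close, or fill a call up. It gives the time, the measured TCP pose, the force, the opening and the grip force at its end, in the units of the state.
- state(): the state, without advancing time (a new reading comes with each control period).
- read_camera(name): name is "side" or "top" or "wrist"; returns the picture (480x640x3 uint8, red, green, blue); there is no depth.
- calibration(name): a dict with "camera_matrix" (3x3 intrinsics, pixels), "T" (4x4, takes a point from camera to world coordinates). Camera axes: x right, y down, z forward; pixel columns grow to the right and rows downward; lengths in mm; the calibration is good to about 2 mm. A picture is of the moment at which its call begins: read the wrist's pose just before it. calibration takes no time and is no camera call; for the wrist camera it gives the pose at the moment of the call.
- job_done(): hands the job in; it is judged then, once.
The state is a dict: "t": time; "joints": joint angles; "qvel": joint speeds; "tau": joint torques, N m; "eef_pos": TCP position; "tcp_rot": TCP orientation; "ft_force": force on the tool from outside, world axes, zero at the start; "moment": the same for the moment, N m; "opening": opening from 0.0 (shut) to 1.0 (fully open); "grip_force": force on a finger pad.
Only numpy, scipy, OpenCV 4.12 (cv2) and the standard library are available. Lean on these libraries where they do the work, as an engineer would, in place of code of your own. Each camera call takes 0.05 s, during which the arm holds its last target. There are 200 camera calls.

### The job

Lift the slope gauge out of its rack by its orange handle and, holding it upright, gently touch its sprung foot on the timber offcut's yellow dot and then on its blue dot to prove it. Then set the foot in the hollow on top of the lumpy terracotta stud and rock the gauge sideways until its swinging black pointer settles on the red mark, the roof slope the potter will copy. Finish while still holding the gauge there, pressed lightly on the stud with the pointer at rest on the mark, and leave the clay lamp, bowl and trimming tool where they are.

Things in the scene. Friction and masses are not known exactly. Their poses are not given: they have to be found in the camera images.
- gauge: Loose slope gauge, about 0.3 kg: upright plate with white dial, 110 mm wide (y), 8 mm thick (x), 45 to 135 mm up; orange square handle 24 x 24 mm above it, to 180 mm up, gripped from above; 20 mm sleeve with sprung foot below. Origin at the unpressed foot's tip; z up through the handle, x out of the dial. Starts upright in the rack, dial facing away from the robot.
- gauge_grip (a point): Centre of the orange handle, 165 mm above the gauge's origin along its z: 30 mm above the plate, 15 mm under the handle's top.
- foot_tip (a point): Lowest point of the foot, a steel ball end of 14 mm diameter on the gauge's axis; slides up with the foot when pressed.
- foot (a joint): How far the sprung foot is pushed into its sleeve, m: 0 free, 0.012 fully in. It starts to give at 1.2 N and adds 0.3 N per mm (4.8 N fully in).
- pointer (a joint): Angle of the black pendulum pointer on the dial, rad, about the gauge's x: 0 along the gauge's -z, positive with its tip towards the gauge's +y; stops at 0.8. It hangs freely from a pivot 122 mm above the gauge's origin and settles plumb in about 0.5 s: turning the upright gauge by -a about its own x makes it read +a.
- pointer_tip (a point): A point on the pointer's axis at its lower end, 61 mm from its pivot (black, 3 mm wide).
- mark (a joint): Angle of the red mark on the same dial, same zero and sense as the pointer, rad; between 0.2 and 0.42 to the gauge's +y side. Stiff: stays where it is.
- mark_tab (a point): Centre of the red mark, a tab 10 mm wide and 12 mm long, 61 mm from the pointer's pivot; when the pointer reads the mark's angle, pointer_tip and mark_tab coincide.
- rack: Fixed wooden rack, base 90 x 158 mm; its two cheeks, 71 mm high, carry the lower corners of the gauge's plate in slots 16 mm deep whose floor is 55 mm above the table. The gauge comes out straight up and is clear of the rack when raised by 30 mm. Origin under its centre; its y runs along the gauge's width.
- batten: Fixed timber offcut, 170 (its x) x 60 mm, 35 mm high; a yellow and a blue dot are painted on its top, 55 mm either side of the middle along its x; which is which varies. Origin under its centre.
- dot_yellow: Yellow painted dot, 24 mm across, flat on the top of the offcut, 35 mm above the table; origin at its centre.
- dot_blue: Blue painted dot, 24 mm across, flat on the top of the offcut, 35 mm above the table; origin at its centre.
- stud_block: Fixed grey block, 90 x 90 mm and 35 mm high, with an upright terracotta stud of 38 mm diameter in the middle; the stud's top has four uneven round lumps (up to 66 mm above the table) around a shallow hollow. Origin under its centre.
- stud_top (a point): The hollow in the middle of the stud's top, about 62.5 mm above the table: the foot's ball tip rests here and the gauge can rock about it.
- lamp: Loose dark clay lamp, 114 mm across and 108 mm high, with a knob on top; origin under its centre. To be left alone.
- bowl: Loose white bowl, 100 mm across and 45 mm high; origin under its centre. To be left alone.
- trimmer: Loose clay-trimming tool, wooden handle and steel loop, 185 mm long, lying beyond the work. To be left alone.
Things that resemble listed ones, but are neither listed nor needed, are in the scene too. Leave any green look-alike of the gauge alone.

How it is judged (in metres and radians):
On the way, in this order (a step that is already met when the one before it is completed fails the run):
1. the gauge is lifted clear of its rack in the gripper (contact force between the fingers and gauge above 2 N and height (world z) of gauge above 0.045 m and contact force between gauge and rack below 0.05 N), for 0.1 s.
2. the foot of the upright gauge (pointer within 0.15 rad of the dial's middle) touches the yellow dot with over 0.5 N, its tip within the dot (contact force between the fingers and gauge above 2 N and contact force between gauge and batten above 0.5 N and horizontal distance between foot_tip and dot_yellow below 0.012 m and value of joint pointer between -0.15 and 0.15 rad), for 0.1 s.
3. then it touches the blue dot in the same way (contact force between the fingers and gauge above 2 N and contact force between gauge and batten above 0.5 N and horizontal distance between foot_tip and dot_blue below 0.012 m and value of joint pointer between -0.15 and 0.15 rad), for 0.1 s.
4. the foot is pressed on the top of the stud (contact force between the fingers and gauge above 2 N and contact force between gauge and stud_block above 0.6 N and horizontal distance between foot_tip and stud_top below 0.01 m), for 0.1 s.
At the end, for the whole second after the job is handed in: Gripper holding the gauge (over 2 N), foot pressed on the stud (over 0.6 N) within 10 mm of the middle of its top; gauge still, pointer at rest, over 0.1 rad off the dial's middle, tip within 5 mm of the red mark's centre; gauge touching neither rack, offcut nor bystanders (all of step 4 and distance between pointer_tip and mark_tab below 0.005 m and value of joint pointer above 0.1 rad and velocity of joint pointer between -0.3 and 0.3 rad/s and linear speed of gauge below 0.03 m/s and contact force between gauge and rack below 0.05 N and contact force between gauge and batten below 0.05 N and contact force between gauge and lamp below 0.05 N and contact force between gauge and bowl below 0.05 N and contact force between gauge and trimmer below 0.05 N); the arm keeps its last pose, push and grip.
It fails at once if the gauge pressed or knocked on the stud block with over 20 N (contact force between gauge and stud_block above 20 N).
It fails at once if the gauge pressed or knocked on the offcut with over 20 N (contact force between gauge and batten above 20 N).
It fails at once if the lamp, bowl or trimming tool moved by more than 30 mm (distance of any of lamp, bowl, trimmer from where it was at the start of the episode above 0.03 m).
It also fails if it takes over 54 s, if anything falls off the work surface, if the arm or the gripper's body presses on something with over 40 N, if the wrist force passes 120 N, or if a joint passes its speed limit or range.

## Working session

There is one attempt and no reset: what is moved stays moved. The work goes in short steps, Python scripts to look and compute and a tool call to move; the robot and the scene stay as the last step left them, time stands still between calls to the robot, and variables do not carry over. Pictures are saved under pics/ and viewed, at most 10 in all, crops included, and the job is handed in when it is done.

Besides the shell and the picture viewer there is one more tool, called after "Call:" as name(argument=value, ...), one argument or row to a line, values as JSON. arm_command: Moves the arm, as the interface text tells. Shifts and turns lie within -1 to 1; 1 stands for 250 mm of shift or 90 degrees of turn. Its arguments: {"type":"object","properties":{"delta_pos":{"type":"array"},"delta_rot":{"type":"array"},"claw":{"type":"array"}},"required":["delta_pos","delta_rot","claw"]}

```bash
mkdir -p pics; python3 - <<'E'
from cell import *
import cv2,numpy as np
np.set_printoptions(precision=3,suppress=True)
for n in ("side","top"):
    im=read_camera(n); cv2.imwrite(f"pics/{n}0.png",im[:,:,::-1]); c=calibration(n); print(n,c["camera_matrix"],c["T"])
s=state();print(s)
E
```

```text
side [[511.902   0.    320.086]
 [  0.    511.902 242.498]
 [  0.      0.      1.   ]] [[   1.       0.008    0.012  461.857]
 [  -0.006   -0.524    0.852 -706.752]
 [   0.013   -0.852   -0.524  566.945]
 [   0.       0.       0.       1.   ]]
top [[471.975   0.    324.38 ]
 [  0.    471.975 241.232]
 [  0.      0.      1.   ]] [[  0.025  -0.992   0.123 382.427]
 [ -0.999  -0.028  -0.019   9.279]
 [  0.023  -0.122  -0.992 905.081]
 [  0.      0.      0.      1.   ]]
{'t': 0.1, 'joints': array([-1.287,  0.492,  1.559, -0.   ,  1.092, -0.106]), 'qvel': array([ 0.   , -0.001, -0.002, -0.001,  0.001,  0.   ]), 'tau': array([  0.002, -61.362, -25.861,   0.069,   0.047,  -0.   ]), 'eef_pos': array([ 237.467, -577.902,  214.117]), 'tcp_rot': array([-3.141, -0.   ,  0.39 ]), 'ft_force': array([0.394, 0.338, 0.216]), 'moment': array([0.016, 0.04 , 0.039]), 'grip_force': 0.0, 'opening': 0.9980632364306452}
```

View pics/side0.png

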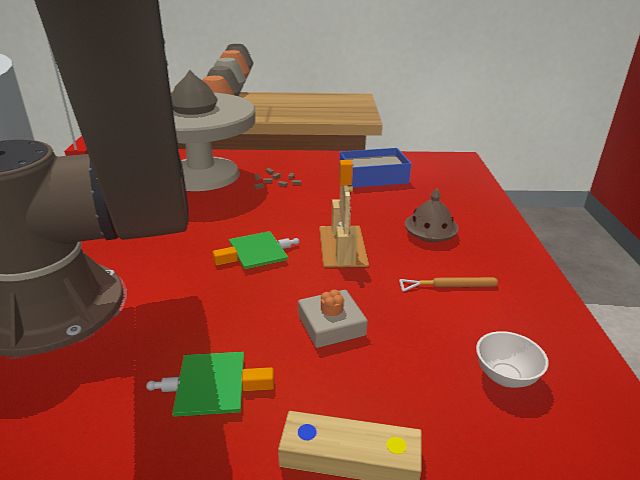

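View pics/top0.png

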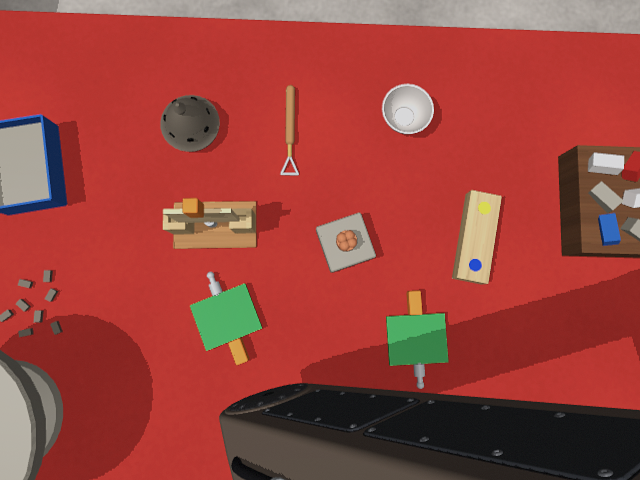

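The side view shows the gauge's orange handle at about (346,172), the stud at (332,302), the yellow dot at (397,445) and the blue dot at (307,432). The top view shows the handle at (193,206), the stud at (347,240), yellow at (484,208) and blue at (475,265). The green look-alikes are lying flat. Next I'll segment and triangulate.

```bash
cat > h.py <<'E'
from cell import *
import cv2,numpy as np
np.set_printoptions(precision=2,suppress=True)
def ray(n,p,c=None):
    c=c or calibration(n);K=c["camera_matrix"];T=c["T"]
    d=T[:3,:3]@np.linalg.solve(K,[p[0],p[1],1.]);return T[:3,3],d/np.linalg.norm(d)
def onz(n,p,z):
    o,d=ray(n,p);return o+d*(z-o[2])/d[2]
def tri(*rs):
    A=sum(np.eye(3)-np.outer(d,d) for o,d in rs);b=sum((np.eye(3)-np.outer(d,d))@o for o,d in rs)
    X=np.linalg.solve(A,b);return X,[round(float(np.linalg.norm(np.cross(X-o,d))),2) for o,d in rs]
def proj(n,X):
    c=calibration(n);T=c["T"];x=T[:3,:3].T@(np.asarray(X,float)-T[:3,3]);u=c["camera_matrix"]@x;return u[:2]/u[2]
def blobs(im,lo,hi,box=None,mn=15):
    h=cv2.cvtColor(im,cv2.COLOR_RGB2HSV);m=cv2.inRange(h,np.array(lo),np.array(hi))
    if box: k=np.zeros_like(m);x0,y0,x1,y1=box;k[y0:y1,x0:x1]=255;m&=k
    n,l,s,c=cv2.connectedComponentsWithStats(m)
    return [(c[i],s[i],l==i) for i in range(1,n) if s[i,4]>=mn]
E
python3 - <<'E'
from h import *
S=cv2.imread("pics/side0.png")[:,:,::-1];T=cv2.imread("pics/top0.png")[:,:,::-1]
hs=lambda im,x,y:cv2.cvtColor(np.ascontiguousarray(im),cv2.COLOR_RGB2HSV)[y,x]
print("hsv",hs(T,193,206),hs(S,346,165),hs(S,346,178),hs(T,347,240),hs(S,332,298))
def show(t,im,*a):
    r=blobs(np.ascontiguousarray(im),*a);
    for c,s,m in r: print(t,c,s)
    return r
Y=[show("yel "+n,im,(26,170,120),(34,255,255),b) for n,im,b in(("S",S,(370,425,420,470)),("T",T,(450,190,510,290)))]
B=[show("blu "+n,im,(110,120,60),(130,255,255),b) for n,im,b in(("S",S,(280,415,330,450)),("T",T,(450,190,510,290)))]
for r in(Y,B): print(tri(ray("side",r[0][0][0]),ray("top",r[1][0][0])),onz("side",r[0][0][0],35),onz("top",r[1][0][0],35))
show("han S",S,(10,180,100),(22,255,255),(330,150,365,200));show("han T",T,(10,180,100),(22,255,255),(170,190,215,225))
show("stud S",S,(3,80,60),(14,200,255),(310,285,355,320));show("stud T",T,(3,80,60),(14,200,255),(325,220,370,262))
a=np.vstack([T[185:255,155:265]]);b=S[140:280,300:390]
def up(x,k): return cv2.resize(x,None,fx=k,fy=k,interpolation=cv2.INTER_CUBIC)
A=up(a,5);Bq=up(b,4);C=up(T[205:280,305:390],4)
can=np.zeros((600,800,3),np.uint8);can[:350,:550]=A;can[350:600,:360]=up(b,2.78)[:250,:250] if 0 else cv2.resize(b[15:105],(360,250)) if 0 else 0
Z=cv2.resize(S[150:275,310:380],(140*2,250*2))
can=np.zeros((600,800,3),np.uint8);can[:318,:500]=cv2.resize(a,(500,318));can[:500,510:790]=Z;can[325:600,:312]=cv2.resize(C,(312,275))
cv2.imwrite("pics/crop1.png",can[:,:,::-1])
E
```

```text
hsv [ 18 170 214] [ 16 243 174] [ 16 246 170] [ 10 146 148] [ 12 163 196]
yel S [396.02 444.95] [387 437  20  17 270]
blu S [306.66 431.72] [298 424  18  16 234]
blu T [474.83 264.47] [469 259  13  12 117]Traceback (most recent call last):
  File "<stdin>", line 11, in <module>
IndexError: list index out of range
```

```bash
python3 - <<'E'
from h import *
S=np.ascontiguousarray(cv2.imread("pics/side0.png")[:,:,::-1]);T=np.ascontiguousarray(cv2.imread("pics/top0.png")[:,:,::-1])
def show(t,im,*a):
    r=blobs(im,*a)
    for c,s,m in r: print(t,c,s)
    return max(r,key=lambda q:q[1][4])
H=cv2.cvtColor(T,cv2.COLOR_RGB2HSV);print(H[208,484],H[230,480],H[195,490])
ys=show("yel S",S,(26,170,120),(34,255,255),(370,425,420,470))[0];yt=show("yel T",T,(27,140,120),(34,255,255),(474,198,494,218))[0]
bs=show("blu S",S,(110,120,60),(130,255,255),(280,415,330,450))[0];bt=show("blu T",T,(110,120,60),(130,255,255),(450,190,510,290))[0]
for s,t in((ys,yt),(bs,bt)): print(tri(ray("side",s),ray("top",t)),onz("side",s,35),onz("top",t,35))
show("han S",S,(10,180,100),(22,255,255),(330,150,365,200));show("han T",T,(14,160,100),(22,255,255),(170,190,215,225))
show("stud S",S,(3,80,60),(14,200,255),(310,285,355,320));show("stud T",T,(4,80,60),(14,170,255),(325,220,370,262))
can=np.zeros((600,800,3),np.uint8);can[:318,:500]=cv2.resize(T[185:255,155:265],(500,318));can[:500,510:790]=cv2.resize(S[150:275,310:380],(280,500));can[325:600,:312]=cv2.resize(T[205:280,305:390],(312,275))
cv2.imwrite("pics/crop1.png",can[:,:,::-1])
E
```

```text
[ 30 157 216] [ 20  82 214] [ 20  83 216]
yel S [396.02 444.95] [387 437  20  17 270]
yel T [483.91 207.39] [478 202  13  12 117]
blu S [306.66 431.72] [298 424  18  16 234]
blu T [474.83 264.47] [469 259  13  12 117]
(array([ 563.24, -307.72,   34.55]), [0.07, 0.07]) [ 563.23 -308.04   35.  ] [ 563.08 -307.55   35.  ]
(array([ 454.7 , -288.94,   34.42]), [0.11, 0.11]) [ 454.82 -289.38   35.  ] [ 454.54 -288.74   35.  ]
han S [345.28 172.09] [339 160  14  25 307]
han T [189.45 205.4 ] [182 198  16  15 203]
stud S [331.79 302.71] [321 289  23  27 513]
stud T [346.14 240.1 ] [336 230  21  21 352]
```

View pics/crop1.png

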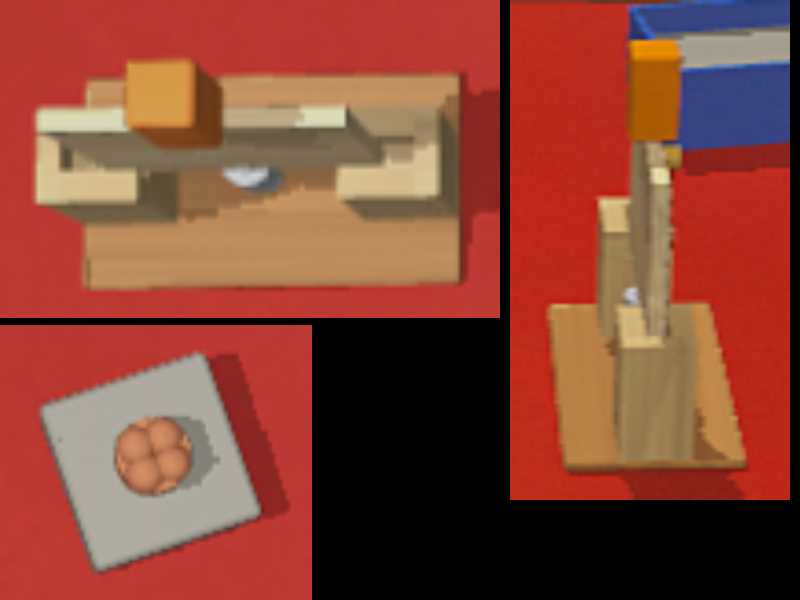

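```bash
python3 - <<'E'
from h import *
p=lambda x,y:(155+x/4.545-.5+.11,185+y/4.545-.39)
t=p(160,94);s=(310+145/4-.4,150+48/4-.4)
print("handle",tri(ray("side",s),ray("top",t)),onz("top",t,190),onz("side",s,190))
for z,q in((0,[(85,288),(460,283)]),(0,[(85,80),(460,73)]),(190,[(127,125),(193,128)]),(190,[(127,60),(193,62)])):
    a,b=[onz("top",p(*k),z) for k in q];d=a-b;print("yaw",np.degrees(np.arctan2(-d[0],d[1])),a,b)
X=onz("top",(346.4,240.),62.5);print("stud",X,proj("side",X),tri(ray("side",(332,298)),ray("top",(346.4,240))))
c=calibration("wrist");print(c["T"],c["camera_matrix"])
E
```

```text
handle (array([521.31, 203.09, 188.51]), [0.28, 0.28]) [520.74 202.66 190.  ] [521.36 199.64 190.  ]
yaw 2.354706470203872 [473.52 280.47   0.  ] [479.99 123.08   0.  ]
yaw 2.8070316884534874 [562.61 286.18   0.  ] [570.42 126.95   0.  ]
yaw -0.974262009480672 [509.83 213.05 190.  ] [509.45 190.94 190.  ]
yaw -0.05643759711235248 [532.07 214.42 190.  ] [532.05 192.25 190.  ]
stud [490.21 -46.89  62.5 ] [330.97 294.63] (array([491.54, -47.31,  55.92]), [0.49, 0.49])
[[   0.38   -0.88   -0.28  315.82]
 [  -0.93   -0.36   -0.11 -547.03]
 [  -0.      0.3    -0.95  384.07]
 [   0.      0.      0.      1.  ]] [[367.35   0.   315.34]
 [  0.   367.35 238.83]
 [  0.     0.     1.  ]]
```

Call:
arm_command(
  delta_pos=[
    [0.1,0.11,0.04],
    [0.2,0.22,0.08],
    [0.3,0.34,0.12],
    [0.4,0.45,0.16],
    [0.48,0.56,0.2],
  ],
  delta_rot=[
    [0,0,-0.05],
    [0,0,-0.1],
    [0,0,-0.15],
    [0,0,-0.2],
    [0,0,-0.221],
  ],
  claw=[0,0,0,0,0],
)

```text
t: 0.52
eef_pos: [358.7, -436.5, 264.8]
tcp_rot: [-3.141, 0.0, 0.038]
ft_force: [-0.1, -0.2, -0.8]
opening: 1.001
grip_force: 0.0
```

Call:
arm_command(
  delta_pos=[
    [0.09,0.136,0],
    [0.18,0.272,0],
    [0.27,0.408,0],
    [0.36,0.544,0],
    [0.44,0.68,0],
  ],
  delta_rot=[
    [0,0,0],
    [0,0,0],
    [0,0,0],
    [0,0,0],
    [0,0,0],
  ],
  claw=[0,0,0,0,0],
)

```text
t: 0.93
eef_pos: [468.4, -266.2, 264.5]
tcp_rot: [-3.142, 0.0, 0.043]
ft_force: [0.6, -0.9, 0.1]
opening: 0.998
grip_force: 0.0
```

Call:
arm_command(
  delta_pos=[
    [0.04,0.156,0],
    [0.08,0.312,0],
    [0.12,0.468,0],
    [0.16,0.624,0],
    [0.2,0.78,0],
  ],
  delta_rot=[
    [0,0,0],
    [0,0,0],
    [0,0,0],
    [0,0,0],
    [0,0,0],
  ],
  claw=[0,0,0,0,0],
)

```text
t: 1.35
eef_pos: [517.5, -71.1, 264.6]
tcp_rot: [-3.142, 0.0, 0.043]
ft_force: [0.3, 0.1, -0.3]
opening: 1.002
grip_force: 0.0
```

Call:
arm_command(
  delta_pos=[
    [0,0.156,0],
    [0,0.312,0],
    [0,0.468,0],
    [0,0.624,0],
    [0,0.78,0],
  ],
  delta_rot=[
    [0,0,0],
    [0,0,0],
    [0,0,0],
    [0,0,0],
    [0,0,0],
  ],
  claw=[0,0,0,0,0],
)

```text
t: 1.77
eef_pos: [517.0, 123.8, 264.5]
tcp_rot: [3.141, 0.0, 0.043]
ft_force: [1.2, 0.4, -0.4]
opening: 1.003
grip_force: 0.0
```

Call:
arm_command(
  delta_pos=[
    [0.004,0.11,0],
    [0.008,0.22,0],
    [0.016,0.325,0],
    [0.016,0.325,0],
    [0.016,0.325,0],
  ],
  delta_rot=[
    [0,0,0],
    [0,0,0],
    [0,0,0],
    [0,0,0],
    [0,0,0],
  ],
  claw=[0,0,0,0,0],
)

```text
t: 2.18
eef_pos: [521.2, 204.1, 264.2]
tcp_rot: [3.141, 0.001, 0.045]
ft_force: [-0.1, -0.6, -0.5]
opening: 1.001
grip_force: 0.0
```

```bash
python3 - <<'E'
from h import *
print(state()["eef_pos"]);c=calibration("wrist")
im=read_camera("wrist");cv2.imwrite("pics/w1.png",im[:,:,::-1])
for z in(190,):
  for d in((-12,-12),(12,-12),(12,12),(-12,12)): print(proj("wrist",(521.3+d[0],203+d[1],z)))
E
```

```text
[521.19 204.08 264.18]
[330.18 266.74]
[332.1  234.54]
[297.51 233.11]
[296.55 265.39]
```

View pics/w1.png

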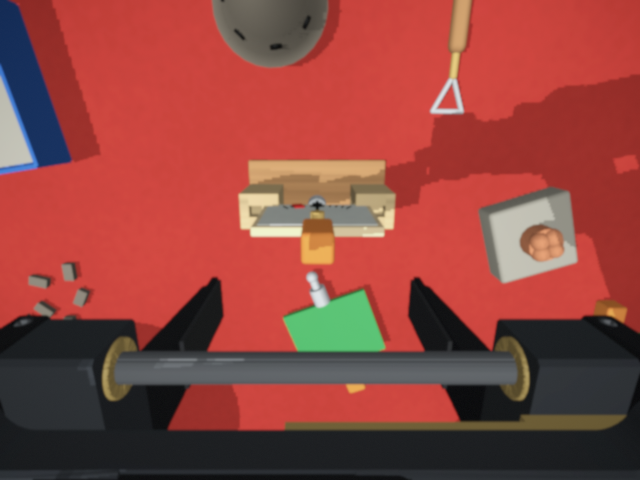

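The wrist view shows the handle's top at about (318,248), a few px right of prediction. The rack is at (317,200), the red mark is faintly visible at (297,206), and the jaws straddle the gauge well. I'll measure it properly.

```bash
python3 - <<'E'
from h import *
im=np.ascontiguousarray(cv2.imread("pics/w1.png")[:,:,::-1]);h=cv2.cvtColor(im,cv2.COLOR_RGB2HSV)
print(h[212:270:2,318].tolist());print(h[250,296:340,:].tolist())
for c,s,m in blobs(im,(14,150,190),(24,255,255),(290,215,345,275)):
    r=cv2.minAreaRect(np.argwhere(m)[:,::-1].astype(np.float32));print(c,s,r,onz("wrist",r[0],190))
for p in((302,263),(334,263),(318,263)):print(p,onz("wrist",p,190))
E
```

```text
[[21, 128, 157], [22, 121, 196], [21, 123, 188], [18, 141, 168], [14, 180, 142], [13, 185, 139], [13, 186, 140], [13, 186, 141], [13, 184, 141], [13, 185, 142], [13, 183, 160], [14, 177, 193], [14, 173, 206], [14, 172, 209], [14, 172, 209], [14, 173, 209], [14, 173, 208], [15, 172, 211], [16, 165, 223], [18, 158, 235], [18, 158, 237], [18, 158, 237], [18, 158, 237], [18, 158, 237], [18, 158, 237], [16, 163, 234], [9, 172, 219], [2, 175, 211], [1, 178, 189]]
[[2, 175, 211], [2, 175, 210], [2, 175, 210], [3, 174, 209], [7, 175, 210], [13, 172, 218], [16, 166, 230], [17, 163, 236], [18, 160, 237], [18, 158, 237], [18, 157, 237], [18, 158, 236], [18, 159, 233], [17, 161, 229], [17, 163, 227], [17, 164, 226], [17, 164, 226], [17, 162, 226], [17, 162, 226], [17, 162, 228], [17, 161, 231], [18, 160, 233], [18, 158, 235], [18, 158, 236], [18, 158, 237], [18, 158, 237], [18, 158, 237], [18, 158, 237], [18, 157, 237], [18, 157, 237], [18, 158, 237], [18, 158, 237], [18, 158, 237], [18, 159, 237], [17, 160, 236], [16, 163, 233], [15, 170, 224], [13, 174, 209], [9, 178, 199], [4, 175, 205], [2, 175, 210], [1, 174, 211], [2, 175, 211], [2, 175, 210]]
[316.94 247.97] [302 233  31  31 909] ((317.0, 248.0), (30.0, 30.0), 90.0) [523.   201.02 190.  ]
(302, 263) [511.29 211.18 190.  ]
(334, 263) [512.27 188.45 190.  ]
(318, 263) [511.78 199.81 190.  ]
```

Call:
arm_command(
  delta_pos=[
    [0.002,-0.007,-0.1],
    [0.002,-0.007,-0.2],
    [0.002,-0.007,-0.3],
    [0.002,-0.007,-0.39],
    [0.002,-0.007,-0.435],
  ],
  delta_rot=[
    [0,0,0],
    [0,0,0],
    [0,0,0],
    [0,0,0],
    [0,0,0],
  ],
  claw=[0,0,0,0,0],
)

```text
t: 2.65
eef_pos: [521.1, 199.8, 153.5]
tcp_rot: [3.141, 0.003, 0.041]
ft_force: [0.5, -0.5, -0.2]
opening: 1.002
grip_force: 0.0
```

Call:
arm_command(
  delta_pos=[
    [0,0,0],
    [0,0,0],
    [0,0,0],
    [0,0,0],
    [0,0,0],
  ],
  delta_rot=[
    [0,0,0],
    [0,0,0],
    [0,0,0],
    [0,0,0],
    [0,0,0],
  ],
  claw=[0.3,0.5,0.6,0.7,0.7],
)

```text
t: 3.07
eef_pos: [522.4, 201.3, 156.9]
tcp_rot: [-3.141, -0.002, 0.042]
ft_force: [0.4, 0.6, -0.3]
opening: 0.706
grip_force: 0.0
```

Call:
arm_command(
  delta_pos=[
    [0,0,0],
    [0,0,0],
    [0,0,0],
    [0,0,0],
    [0,0,0],
  ],
  delta_rot=[
    [0,0,0],
    [0,0,0],
    [0,0,0],
    [0,0,0],
    [0,0,0],
  ],
  claw=[0.8,0.9,0.9,0.9,0.9],
)

```text
t: 3.48
eef_pos: [522.0, 201.4, 155.9]
tcp_rot: [3.141, -0.0, 0.043]
ft_force: [0.5, 0.3, -0.2]
opening: 0.354
grip_force: 0.0
```

Call:
arm_command(
  delta_pos=[
    [0,0,0],
    [0,0,0],
    [0,0,0],
    [0,0,0],
    [0,0,0],
  ],
  delta_rot=[
    [0,0,0],
    [0,0,0],
    [0,0,0],
    [0,0,0],
    [0,0,0],
  ],
  claw=[0.9,0.9,0.9,0.9,0.9],
)

```text
t: 3.9
eef_pos: [521.9, 201.3, 155.6]
tcp_rot: [3.141, 0.001, 0.043]
ft_force: [0.1, -0.0, -3.3]
opening: 0.252
grip_force: 30.0
```

Call:
arm_command(
  delta_pos=[
    [0,0,0.06],
    [0,0,0.14],
    [0,0,0.24],
    [0,0,0.34],
    [0,0,0.44],
  ],
  delta_rot=[
    [0,0,0],
    [0,0,0],
    [0,0,0],
    [0,0,0],
    [0,0,0],
  ],
  claw=[0.9,0.9,0.9,0.9,0.9],
)

```text
t: 4.32
eef_pos: [521.7, 201.3, 266.8]
tcp_rot: [3.141, 0.001, 0.043]
ft_force: [-0.1, -0.3, -3.2]
opening: 0.247
grip_force: 30.0
```

Call:
arm_command(
  delta_pos=[
    [0,0,0],
    [0,0,0],
    [0,0,0],
    [0,0,0],
    [0,0,0],
  ],
  delta_rot=[
    [0,0,0],
    [0,0,0],
    [0,0,0],
    [0,0,0],
    [0,0,0],
  ],
  claw=[0.9,0.9,0.9,0.9,0.9],
)

```text
t: 4.73
eef_pos: [521.7, 201.2, 264.5]
tcp_rot: [3.141, 0.002, 0.043]
ft_force: [0.1, -0.1, -2.7]
opening: 0.254
grip_force: 30.0
```

```bash
python3 - <<'E'
from h import *
print(state()["eef_pos"],state()["grip_force"])
im=read_camera("wrist");s=read_camera("side")
p=proj("side",(522,201.5,120));print("foot exp side",p);q=p.astype(int)
print("wrist exp foot",proj("wrist",(522,201.5,120)))
can=np.zeros((600,800,3),np.uint8)
x0,y0=q[0]-40,q[1]-75
can[:480,:320]=cv2.resize(s[y0:y0+120,x0:x0+80],(320,480));can[:480,330:800]=cv2.resize(im[60:300,200:435],(470,480))
cv2.imwrite("pics/lift.png",can[:,:,::-1]);cv2.imwrite("pics/w2.png",im[:,:,::-1]);cv2.imwrite("pics/s2.png",s[:,:,::-1]);print(x0,y0)
E
```

```text
[521.66 201.23 264.54] 29.994685649871826
foot exp side [344.73 194.44]
wrist exp foot [313.92 223.78]
304 119
```

View pics/lift.png

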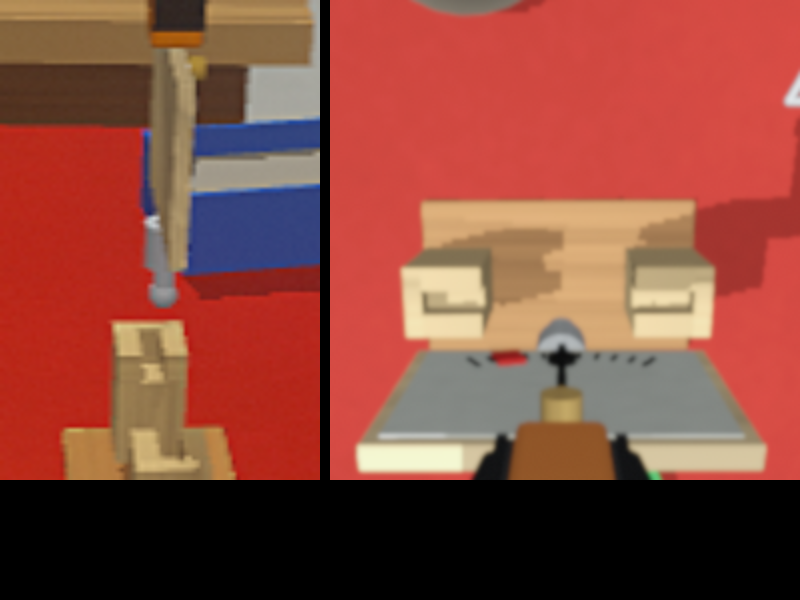

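The gauge is lifted and clear of the rack, hanging upright. In the side view the foot tip is at (344.8,195.7), as predicted. In the wrist view the red mark is at about (289.5,239) and the pointer at (315.5,238). Next I'll work out the mark angle.

```bash
cat >> h.py <<'E'
def mark_angle(im,c,s,pix=None,x0=6.):
    """dial-plane (y,z) of red tab in gauge frame, from wrist image; tool down at tcp, gauge yaw=tool yaw"""
    from scipy.spatial.transform import Rotation as Ro
    R=Ro.from_euler("xyz",s["tcp_rot"]).as_matrix()@np.diag([1,-1,-1])
    o,d=ray("wrist",pix,c);g=R.T@(o-s["eef_pos"])+[0,0,146];e=R.T@d
    P=g+e*(x0-g[0])/e[0];return P,np.arctan2(P[1],122-P[2]),np.hypot(P[1],122-P[2])
E
python3 - <<'E'
from h import *
im=np.ascontiguousarray(cv2.imread("pics/w2.png")[:,:,::-1]);c=calibration("wrist");s=state()
h=cv2.cvtColor(im,cv2.COLOR_RGB2HSV);print(h[234:244,289].tolist())
r,g,b=[im[...,k].astype(int) for k in range(3)]
m=((r-g>70)&(np.add.outer(np.arange(480),0*np.arange(640))>=235)).astype(np.uint8);m[:,:278]=0;m[:,305:]=0;m[:235]=0;m[244:]=0
print(np.argwhere(m)[:,::-1].mean(0),m.sum());q=np.argwhere(m)[:,::-1].mean(0)
for x0 in(4,5,6):print(mark_angle(im,c,s,q,x0),mark_angle(im,c,s,(315.5,238.5),x0)[0])
E
```

```text
[[13, 132, 184], [9, 157, 159], [4, 186, 141], [1, 204, 136], [0, 205, 144], [0, 198, 167], [0, 191, 187], [0, 169, 193], [1, 124, 179], [2, 64, 155]]
[289.34 238.61] 98
(array([ 4.  , 18.21, 56.89]), np.float64(0.27267902032044666), np.float64(67.6042079062018)) [ 4.   -1.12 56.64]
(array([ 5.  , 17.97, 60.11]), np.float64(0.28254336199923963), np.float64(64.44726018436928)) [ 5.   -1.11 59.86]
(array([ 6.  , 17.73, 63.32]), np.float64(0.2934227011756211), np.float64(61.297229092473074)) [ 6.   -1.11 63.07]
```

Call:
arm_command(
  delta_pos=[
    [0.008,-0.12,0],
    [0.02,-0.28,0],
    [0.032,-0.44,0],
    [0.044,-0.6,0],
    [0.056,-0.76,0],
  ],
  delta_rot=[
    [0,0,0],
    [0,0,0],
    [0,0,0],
    [0,0,0],
    [0,0,0],
  ],
  claw=[0.9,0.9,0.9,0.9,0.9],
)

```text
t: 5.25
eef_pos: [535.7, 9.7, 265.6]
tcp_rot: [3.142, 0.0, 0.043]
ft_force: [1.1, 1.4, -2.8]
opening: 0.251
grip_force: 30.0
```

Call:
arm_command(
  delta_pos=[
    [0.012,-0.15,0],
    [0.024,-0.3,0],
    [0.036,-0.46,0],
    [0.044,-0.62,0],
    [0.056,-0.76,0],
  ],
  delta_rot=[
    [0,0,0],
    [0,0,0],
    [0,0,0],
    [0,0,0],
    [0,0,0],
  ],
  claw=[0.9,0.9,0.9,0.9,0.9],
)

```text
t: 5.67
eef_pos: [549.6, -181.1, 265.5]
tcp_rot: [3.142, 0.001, 0.042]
ft_force: [1.3, 0.6, -2.3]
opening: 0.251
grip_force: 30.0
```

Call:
arm_command(
  delta_pos=[
    [0.016,-0.15,0],
    [0.032,-0.3,0],
    [0.045,-0.42,0],
    [0.053,-0.49,0],
    [0.053,-0.516,0],
  ],
  delta_rot=[
    [0,0,0],
    [0,0,0],
    [0,0,0],
    [0,0,0],
    [0,0,0],
  ],
  claw=[0.9,0.9,0.9,0.9,0.9],
)

```text
t: 6.08
eef_pos: [563.1, -310.4, 264.7]
tcp_rot: [-3.141, 0.001, 0.04]
ft_force: [-0.7, 0.0, -2.9]
opening: 0.254
grip_force: 30.0
```

Call:
arm_command(
  delta_pos=[
    [0,0,-0.04],
    [0,0,-0.1],
    [0,0,-0.16],
    [0,0,-0.22],
    [0,0,-0.26],
  ],
  delta_rot=[
    [0,0,0],
    [0,0,0],
    [0,0,0],
    [0,0,0],
    [0,0,0],
  ],
  claw=[0.9,0.9,0.9,0.9,0.9],
)

```text
t: 6.5
eef_pos: [562.8, -305.8, 198.8]
tcp_rot: [-3.14, 0.002, 0.044]
ft_force: [-0.8, 0.2, -3.3]
opening: 0.249
grip_force: 30.0
```

Call:
arm_command(
  delta_pos=[
    [0,0,0],
    [0,0,0],
    [0,0,0],
    [0,0,0],
    [0,0,0],
  ],
  delta_rot=[
    [0,0,0],
    [0,0,0],
    [0,0,0],
    [0,0,0],
    [0,0,0],
  ],
  claw=[0.9,0.9,0.9,0.9,0.9],
)

```text
t: 6.92
eef_pos: [563.5, -307.7, 201.7]
tcp_rot: [3.141, -0.001, 0.043]
ft_force: [0.7, 0.3, -3.6]
opening: 0.255
grip_force: 30.0
```

```bash
python3 - <<'E'
from h import *
s=state();print(s["eef_pos"],s["tcp_rot"],s["ft_force"],proj("side",s["eef_pos"]-[0,0,146]),proj("side",(563.2,-307.8,35)))
S=read_camera("side");W=read_camera("wrist")
can=np.zeros((600,800,3),np.uint8);can[:480,:400]=cv2.resize(S[280:472,320:480],(400,480));can[:480,400:]=cv2.resize(W[100:340,220:420],(400,480))
cv2.imwrite("pics/yel.png",can[:,:,::-1])
E
```

```text
[ 563.51 -307.67  201.74] [ 3.14 -0.    0.04] [ 0.68  0.35 -3.65] [397.8  433.44] [395.97 444.78]
```

View pics/yel.png

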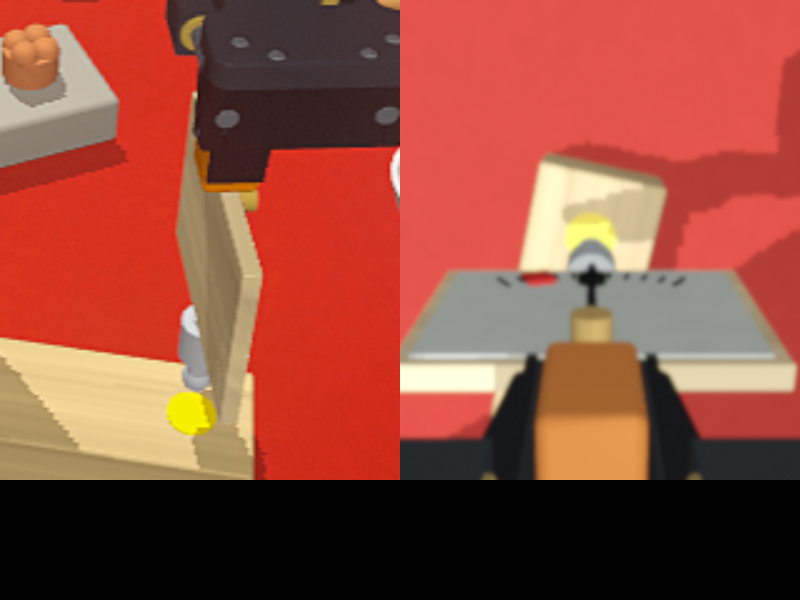

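The foot tip is at side (398,436), directly above the yellow dot at (396,445), and the pointer is at zero. I'll descend slowly.

Call:
arm_command(
  delta_pos=[
    [0,0,-0.02],
    [0,0,-0.04],
    [0,0,-0.06],
    [0,0,-0.076],
    [0,0,-0.084],
  ],
  delta_rot=[
    [0,0,0],
    [0,0,0],
    [0,0,0],
    [0,0,0],
    [0,0,0],
  ],
  claw=[0.9,0.9,0.9,0.9,0.9],
)

```text
t: 7.43
eef_pos: [563.1, -307.6, 179.0]
tcp_rot: [-3.141, 0.001, 0.043]
ft_force: [-0.4, 0.0, -0.8]
opening: 0.249
grip_force: 30.0
```

Call:
arm_command(
  delta_pos=[
    [0,0,-0.004],
    [0,0,-0.008],
    [0,0,-0.012],
    [0,0,-0.012],
    [0,0,-0.012],
  ],
  delta_rot=[
    [0,0,0],
    [0,0,0],
    [0,0,0],
    [0,0,0],
    [0,0,0],
  ],
  claw=[0.9,0.9,0.9,0.9,0.9],
)

```text
t: 7.85
eef_pos: [563.2, -307.6, 177.1]
tcp_rot: [3.142, 0.0, 0.043]
ft_force: [-0.9, 1.4, -0.3]
opening: 0.25
grip_force: 30.0
```

Call:
arm_command(
  delta_pos=[
    [0,0,0.05],
    [0,0,0.1],
    [-0.1,0.017,0.1],
    [-0.22,0.038,0.1],
    [-0.33,0.057,0.1],
  ],
  delta_rot=[
    [0,0,0],
    [0,0,0],
    [0,0,0],
    [0,0,0],
    [0,0,0],
  ],
  claw=[0.9,0.9,0.9,0.9,0.9],
)

```text
t: 8.27
eef_pos: [479.7, -293.0, 201.8]
tcp_rot: [3.141, -0.0, 0.043]
ft_force: [0.0, -0.2, -3.5]
opening: 0.251
grip_force: 30.0
```

Call:
arm_command(
  delta_pos=[
    [-0.08,0.013,0],
    [-0.104,0.017,0],
    [-0.104,0.017,0],
    [-0.104,0.017,-0.02],
    [-0.104,0.017,-0.04],
  ],
  delta_rot=[
    [0,0,0],
    [0,0,0],
    [0,0,0],
    [0,0,0],
    [0,0,0],
  ],
  claw=[0.9,0.9,0.9,0.9,0.9],
)

```text
t: 8.68
eef_pos: [455.9, -289.6, 191.7]
tcp_rot: [3.141, -0.001, 0.043]
ft_force: [-1.2, -0.2, -3.1]
opening: 0.253
grip_force: 30.0
```

Call:
arm_command(
  delta_pos=[
    [0,0,-0.016],
    [0,0,-0.032],
    [0,0,-0.044],
    [0,0,-0.052],
    [0,0,-0.06],
  ],
  delta_rot=[
    [0,0,0],
    [0,0,0],
    [0,0,0],
    [0,0,0],
    [0,0,0],
  ],
  claw=[0.9,0.9,0.9,0.9,0.9],
)

```text
t: 9.1
eef_pos: [455.0, -289.1, 176.7]
tcp_rot: [-3.142, 0.0, 0.043]
ft_force: [0.3, 1.0, 0.0]
opening: 0.251
grip_force: 30.0
```

Call:
arm_command(
  delta_pos=[
    [0,0,0],
    [0,0,0],
    [0,0,0],
    [0,0,0],
    [0,0,0],
  ],
  delta_rot=[
    [0,0,0],
    [0,0,0],
    [0,0,0],
    [0,0,0],
    [0,0,0],
  ],
  claw=[0.9,0.9,0.9,0.9,0.9],
)

```text
t: 9.52
eef_pos: [454.8, -289.1, 177.1]
tcp_rot: [3.141, -0.0, 0.043]
ft_force: [1.0, 0.9, 0.2]
opening: 0.255
grip_force: 30.0
```

Call:
arm_command(
  delta_pos=[
    [0,0,0.12],
    [0,0,0.28],
    [0.018,0.12,0.28],
    [0.04,0.27,0.28],
    [0.062,0.42,0.28],
  ],
  delta_rot=[
    [0,0,0],
    [0,0,0],
    [0,0,-0.07],
    [0,0,-0.14],
    [0,0,-0.21],
  ],
  claw=[0.9,0.9,0.9,0.9,0.9],
)

```text
t: 9.93
eef_pos: [470.0, -183.5, 247.3]
tcp_rot: [3.141, -0.001, -0.294]
ft_force: [0.3, 0.9, -3.1]
opening: 0.25
grip_force: 30.0
```

Call:
arm_command(
  delta_pos=[
    [0.023,0.15,0],
    [0.046,0.31,0],
    [0.07,0.45,0],
    [0.08,0.548,0],
    [0.08,0.548,0],
  ],
  delta_rot=[
    [0,0,-0.075],
    [0,0,-0.15],
    [0,0,-0.225],
    [0,0,-0.3],
    [0,0,-0.373],
  ],
  claw=[0.9,0.9,0.9,0.9,0.9],
)

```text
t: 10.35
eef_pos: [490.2, -43.2, 247.0]
tcp_rot: [-3.141, 0.001, -0.874]
ft_force: [-1.3, -0.3, -2.7]
opening: 0.246
grip_force: 30.0
```

Call:
arm_command(
  delta_pos=[
    [0,0,0],
    [0,0,0],
    [0,0,-0.02],
    [0,0,-0.05],
    [0,0,-0.07],
  ],
  delta_rot=[
    [0,0,0],
    [0,0,0],
    [0,0,0],
    [0,0,0],
    [0,0,0],
  ],
  claw=[0.9,0.9,0.9,0.9,0.9],
)

```text
t: 10.77
eef_pos: [489.9, -47.8, 228.3]
tcp_rot: [3.141, 0.001, -0.871]
ft_force: [0.2, 0.4, -3.5]
opening: 0.25
grip_force: 30.0
```

Call:
arm_command(
  delta_pos=[
    [0,0,0],
    [0,0,0],
    [0,0,0],
    [0,0,0],
    [0,0,0],
  ],
  delta_rot=[
    [0,0,0],
    [0,0,0],
    [0,0,0],
    [0,0,0],
    [0,0,0],
  ],
  claw=[0.9,0.9,0.9,0.9,0.9],
)

```text
t: 11.18
eef_pos: [490.4, -47.2, 229.6]
tcp_rot: [-3.141, -0.0, -0.871]
ft_force: [1.2, 0.6, -3.6]
opening: 0.255
grip_force: 30.0
```

```bash
python3 - <<'E'
from h import *
s=state();print(s["eef_pos"],s["tcp_rot"],s["joints"],s["ft_force"],"tip side",proj("side",s["eef_pos"]-[0,0,146]),"stud",proj("side",(490.3,-47,62.5)))
S=read_camera("side");W=read_camera("wrist")
can=np.zeros((600,800,3),np.uint8);can[:480,:400]=cv2.resize(S[180:330,270:395],(400,480));can[:480,400:]=cv2.resize(W[100:340,220:420],(400,480))
cv2.imwrite("pics/st.png",can[:,:,::-1]);cv2.imwrite("pics/s3.png",S[:,:,::-1])
E
```

```text
[490.37 -47.19 229.61] [-3.14 -0.   -0.87] [-0.23  0.29  1.86 -0.    1.    2.21] [ 1.18  0.62 -3.63] tip side [331.4  284.17] stud [331.03 294.67]
```

View pics/st.png

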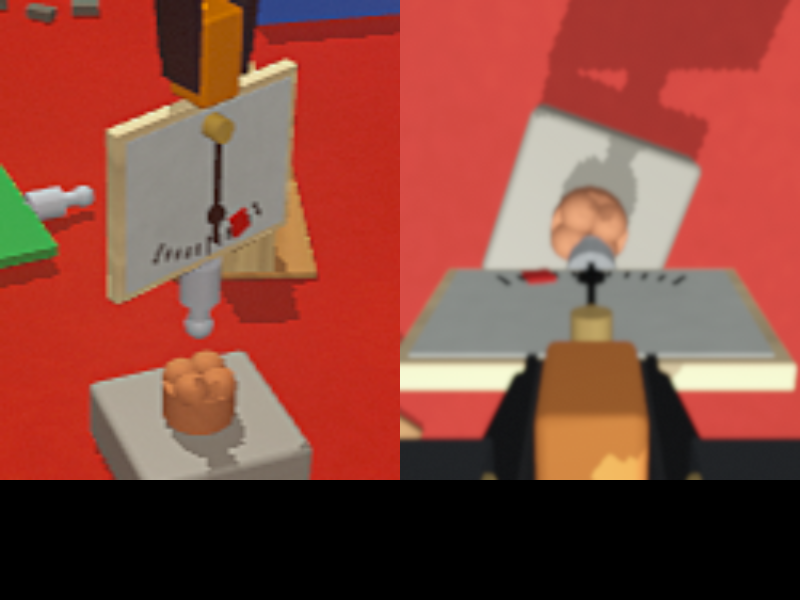

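The foot tip is at side (332.2,285.6), straight above the stud centre (332.4,295). The dial, pointer and red mark are all clearly visible. Next I'll lower the foot into the hollow.

Call:
arm_command(
  delta_pos=[
    [0,0,-0.02],
    [0,0,-0.04],
    [0,0,-0.06],
    [0,0,-0.075],
    [0,0,-0.085],
  ],
  delta_rot=[
    [0,0,0],
    [0,0,0],
    [0,0,0],
    [0,0,0],
    [0,0,0],
  ],
  claw=[0.9,0.9,0.9,0.9,0.9],
)

```text
t: 11.7
eef_pos: [490.1, -47.1, 207.4]
tcp_rot: [3.141, 0.001, -0.871]
ft_force: [0.1, 0.4, -1.9]
opening: 0.25
grip_force: 30.0
```

Call:
arm_command(
  delta_pos=[
    [0,0,-0.008],
    [0,0,-0.016],
    [0,0,-0.024],
    [0,0,-0.024],
    [0,0,-0.024],
  ],
  delta_rot=[
    [0,0,0],
    [0,0,0],
    [0,0,0],
    [0,0,0],
    [0,0,0],
  ],
  claw=[0.9,0.9,0.9,0.9,0.9],
)

```text
t: 12.12
eef_pos: [490.3, -47.1, 202.3]
tcp_rot: [-3.142, -0.0, -0.871]
ft_force: [0.1, 1.1, 0.1]
opening: 0.25
grip_force: 30.0
```

Call:
arm_command(
  delta_pos=[
    [0.012,0.01,0],
    [0.025,0.021,-0.001],
    [0.037,0.031,-0.002],
    [0.05,0.042,-0.004],
    [0.062,0.052,-0.006],
  ],
  delta_rot=[
    [-0.0123,0.0146,0],
    [-0.0246,0.0293,0],
    [-0.0368,0.0439,0],
    [-0.0491,0.0585,0],
    [-0.0614,0.0732,0],
  ],
  claw=[0.9,0.9,0.9,0.9,0.9],
)

```text
t: 12.53
eef_pos: [506.2, -33.9, 201.0]
tcp_rot: [2.991, -0.0, -0.872]
ft_force: [-0.3, 1.3, -1.1]
opening: 0.253
grip_force: 30.0
```

Call:
arm_command(
  delta_pos=[
    [0.012,0.01,-0.003],
    [0.024,0.02,-0.006],
    [0.036,0.031,-0.01],
    [0.048,0.041,-0.014],
    [0.06,0.051,-0.018],
  ],
  delta_rot=[
    [-0.0123,0.0146,0],
    [-0.0246,0.0293,0],
    [-0.0368,0.0439,0],
    [-0.0491,0.0585,0],
    [-0.0614,0.0732,0],
  ],
  claw=[0.9,0.9,0.9,0.9,0.9],
)

```text
t: 12.95
eef_pos: [521.4, -21.3, 196.5]
tcp_rot: [2.841, -0.001, -0.871]
ft_force: [0.3, 0.1, 0.1]
opening: 0.252
grip_force: 30.0
```

Call:
arm_command(
  delta_pos=[
    [0,0,0],
    [0,0,0],
    [0,0,0],
    [0,0,0],
    [0,0,0],
  ],
  delta_rot=[
    [0,0,0],
    [0,0,0],
    [0,0,0],
    [0,0,0],
    [0,0,0],
  ],
  claw=[0.9,0.9,0.9,0.9,0.9],
)

```text
t: 13.37
eef_pos: [520.9, -21.6, 196.5]
tcp_rot: [2.843, -0.0, -0.872]
ft_force: [1.1, 0.1, 0.2]
opening: 0.248
grip_force: 30.0
```

Call:
arm_command(
  delta_pos=[
    [0,0,0],
    [0,0,0],
    [0,0,0],
    [0,0,0],
    [0,0,0],
  ],
  delta_rot=[
    [0,0,0],
    [0,0,0],
    [0,0,0],
    [0,0,0],
    [0,0,0],
  ],
  claw=[0.9,0.9,0.9,0.9,0.9],
)

```text
t: 13.78
eef_pos: [520.8, -21.4, 196.2]
tcp_rot: [2.841, 0.0, -0.871]
ft_force: [2.9, -0.2, -0.6]
opening: 0.25
grip_force: 30.0
```

```bash
python3 - <<'E'
from h import *
from scipy.spatial.transform import Rotation as Ro
s=state();R=Ro.from_euler("xyz",s["tcp_rot"]).as_matrix()
print(s["eef_pos"],s["tcp_rot"],s["ft_force"],"tip if 5.5 pressed",s["eef_pos"]+R@[0,0,140.5])
S=read_camera("side");W=read_camera("wrist")
can=np.zeros((600,800,3),np.uint8);can[:480,:400]=cv2.resize(S[190:340,280:405],(400,480));can[:480,400:]=cv2.resize(W[200:280,270:337],(400,480))
cv2.imwrite("pics/rock.png",can[:,:,::-1]);cv2.imwrite("pics/s4.png",S[:,:,::-1]);cv2.imwrite("pics/w4.png",W[:,:,::-1])
E
```

```text
[520.84 -21.43 196.19] [ 2.84  0.   -0.87] [ 2.91 -0.24 -0.57] tip if 5.5 pressed [489.04 -48.14  61.97]
```

View pics/rock.png

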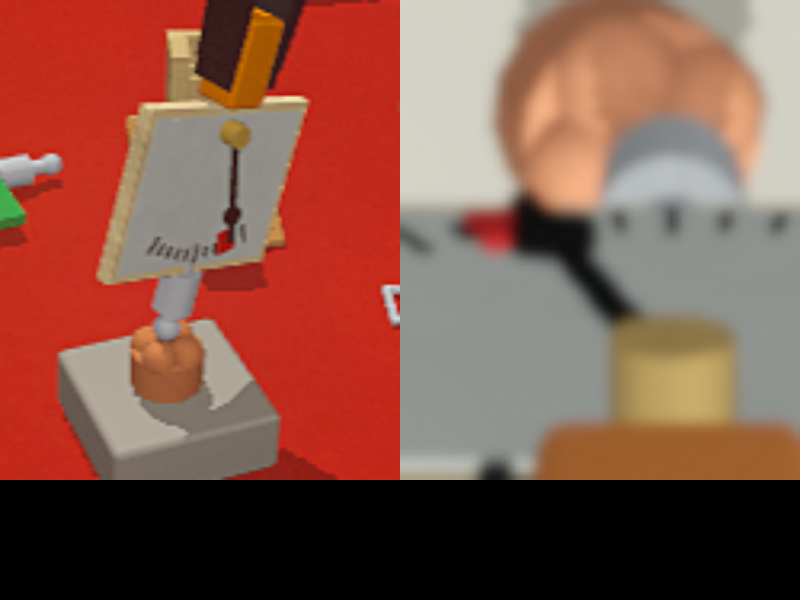

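The gauge is pressed in the hollow and tilted 0.30 rad. In the side crop the pointer end at (232,250) lies just beside the red tab at (225,243). In the wrist crop the bob partly covers the red tab. I'll quantify the residual from the stored frames.

```bash
python3 - <<'E'
from h import *
from scipy.spatial.transform import Rotation as Ro
L=lambda n:cv2.imread(f"pics/{n}.png")[:,:,::-1].astype(int)
def red(im,x0,y0,x1,y1,t=70):
    c=im[y0:y1,x0:x1];m=(c[...,0]-c[...,1]>t);p=np.argwhere(m)[:,::-1]+[x0,y0];return p.mean(0),p.min(0),p.max(0),len(p)
print("w2",red(L("w2"),278,236,305,244));print("w4",red(L("w4"),275,233,296,243))
print("s3",red(L("s3"),337,243,351,256,90));print("s4",red(L("s4"),346,258,356,271,90))
def side(tcp,rot,pts):
    R=Ro.from_euler("xyz",rot).as_matrix()@np.diag([1,-1,-1])
    return [proj("side",np.array(tcp)+R@(np.array(p)-[0,0,146.])) for p in pts]
for a in(.27,.29,.31,.33,.35):
    t=(5,61*np.sin(a),122-61*np.cos(a));print(a,side((490.4,-47.2,229.6),(3.1416,0,-.871),[t]),side((520.84,-21.43,196.2),(2.841,0,-.871),[t]))
print("pivot",side((490.4,-47.2,229.6),(3.1416,0,-.871),[(5,0,122),(8,0,122)]),"seen",270+218/3.2,180+130/3.2)
W=L("w4")
for r in range(234,258,3): print(r,W[r,285:320].sum(1).tolist())
E
```

```text
w2 (array([289.24, 238.77]), array([282, 236]), array([297, 242]), 94)
w4 (array([285.24, 238.  ]), array([281, 235]), array([288, 241]), 37)
s3 (array([344.5, 249. ]), array([342, 245]), array([347, 253]), 34)
s4 (array([349.35, 265.3 ]), array([348, 262]), array([352, 268]), 23)
0.27 [array([342.5 , 248.46])] [array([348.45, 263.66])]
0.29 [array([343.06, 248.02])] [array([349.01, 263.4 ])]
0.31 [array([343.63, 247.56])] [array([349.56, 263.13])]
0.33 [array([344.19, 247.1 ])] [array([350.12, 262.85])]
0.35 [array([344.75, 246.62])] [array([350.68, 262.55])]
pivot [array([335.75, 218.2 ]), array([337.12, 218.98])] seen 338.125 220.625
234 [467, 453, 405, 302, 172, 76, 67, 108, 195, 288, 357, 398, 424, 438, 449, 462, 472, 475, 470, 468, 464, 454, 461, 476, 482, 477, 461, 435, 407, 367, 337, 363, 410, 442, 465]
237 [209, 207, 192, 151, 97, 58, 42, 39, 35, 42, 46, 51, 57, 60, 66, 89, 156, 269, 363, 392, 354, 284, 305, 382, 420, 429, 429, 424, 397, 329, 259, 308, 394, 426, 430]
240 [311, 310, 290, 229, 138, 72, 55, 50, 54, 49, 50, 47, 43, 42, 41, 65, 130, 251, 359, 414, 426, 423, 422, 
[... 249 characters left out ...]
2, 432, 432, 432, 432, 432, 433, 432, 432, 429, 411, 363, 279, 176, 92, 47, 50, 105, 196, 293, 371, 416, 432, 434, 432, 433, 432, 433, 432, 431, 432, 431, 431, 432]
249 [431, 432, 432, 432, 432, 433, 432, 432, 433, 431, 432, 430, 429, 420, 396, 337, 236, 123, 59, 40, 77, 152, 256, 346, 400, 423, 431, 433, 432, 434, 432, 432, 432, 434, 434]
252 [434, 434, 435, 435, 435, 435, 435, 432, 432, 432, 432, 431, 430, 431, 430, 424, 402, 350, 271, 176, 106, 92, 129, 177, 237, 307, 358, 382, 386, 387, 387, 389, 391, 392, 396]
255 [435, 437, 436, 436, 437, 435, 435, 436, 435, 435, 436, 435, 435, 435, 435, 435, 434, 432, 420, 390, 342, 314, 317, 320, 322, 326, 324, 323, 323, 321, 321, 325, 327, 330, 330]
```

Call:
arm_command(
  delta_pos=[
    [0.003,0.0025,-0.001],
    [0.006,0.005,-0.002],
    [0.006,0.005,-0.002],
    [0.006,0.005,-0.002],
    [0.006,0.005,-0.002],
  ],
  delta_rot=[
    [-0.003,0.0036,0],
    [-0.0061,0.0073,0],
    [-0.0061,0.0073,0],
    [-0.0061,0.0073,0],
    [-0.0061,0.0073,0],
  ],
  claw=[0.9,0.9,0.9,0.9,0.9],
)

```text
t: 14.3
eef_pos: [522.1, -20.1, 195.5]
tcp_rot: [2.826, 0.001, -0.871]
ft_force: [0.5, -1.0, 0.2]
opening: 0.25
grip_force: 30.0
```

Call:
arm_command(
  delta_pos=[
    [0,0,0],
    [0,0,0],
    [0,0,0],
    [0,0,0],
    [0,0,0],
  ],
  delta_rot=[
    [0,0,0],
    [0,0,0],
    [0,0,0],
    [0,0,0],
    [0,0,0],
  ],
  claw=[0.9,0.9,0.9,0.9,0.9],
)

```text
t: 14.72
eef_pos: [522.2, -20.1, 195.7]
tcp_rot: [2.826, 0.001, -0.872]
ft_force: [-0.6, 0.3, 1.0]
opening: 0.251
grip_force: 30.0
```

Call:
arm_command(
  delta_pos=[
    [0,0,0],
    [0,0,0],
    [0,0,0],
    [0,0,0],
    [0,0,0],
  ],
  delta_rot=[
    [0,0,0],
    [0,0,0],
    [0,0,0],
    [0,0,0],
    [0,0,0],
  ],
  claw=[0.9,0.9,0.9,0.9,0.9],
)

```text
t: 15.13
eef_pos: [522.2, -20.2, 195.7]
tcp_rot: [2.826, 0.001, -0.871]
ft_force: [0.2, -0.7, -0.3]
opening: 0.25
grip_force: 30.0
```

```bash
python3 - <<'E'
from h import *
F=[]
for k in range(6):
    W=read_camera("wrist").astype(int);s=state();F.append(s["ft_force"])
print(np.mean(F,0),s["eef_pos"],s["tcp_rot"],s["qvel"],s["grip_force"],s["t"])
d=W[231:239,280:300].sum(2)
print(d[:5].tolist())
p=W[233:243,275:296];m=np.argwhere(p[...,0]-p[...,1]>70)[:,::-1]+[275,233];print("red",m.min(0),m.max(0),len(m))
E
```

```text
[-0.25 -0.13  0.28] [522.24 -20.12 195.67] [ 2.83  0.   -0.87] [-0.  0.  0.  0.  0.  0.] 30.00004470348358 15.4333
[[619, 619, 619, 619, 618, 615, 605, 579, 536, 460, 385, 376, 418, 456, 483, 505, 527, 542, 554, 557], [615, 614, 615, 614, 614, 607, 581, 521, 450, 373, 302, 305, 369, 430, 471, 501, 524, 542, 553, 559], [591, 589, 587, 587, 586, 575, 533, 433, 312, 226, 177, 205, 289, 374, 433, 479, 507, 525, 536, 540], [524, 509, 504, 499, 497, 489, 445, 336, 195, 105, 78, 111, 190, 276, 354, 413, 449, 467, 478, 485], [437, 395, 369, 364, 358, 351, 319, 240, 140, 65, 42, 59, 100, 163, 237, 295, 331, 346, 359, 377]]
red [282 236] [287 241] 30
```

The pointer tip is about 1 px (under 1 mm) from the mark centre. The foot presses with about 3.4 N and everything is still, so I'm handing in.

```bash
python3 -c "
from cell import *
print(job_done())"
```

```text
the job is handed in; nothing more can be done
None
```

I handed in the job with the gauge still held and pressed on the stud at about 3.4 N, tilted 0.315 rad, its pointer at rest within about 1 mm of the red mark by my measurement. Both dots were touched in order, yellow then blue, at about 3 N each; the hand-in returned no verdict.

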